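# Clear the spent cartridges out of the counter-top water filter

## Task

Let the pressure off the counter-top water filter by swinging its sprung red-ball lever away from you to its stop and letting it come all the way back, then give the cover's latch knob a quarter turn anticlockwise and slide the cover fully open to the left. Put every spent (orange-topped) cartridge into the green crate, leaving the good (blue-topped) one standing in the chamber and the other things on the worktop where they are. Then slide the cover fully shut, turn the knob back until it is latched, and prime the filter again by swinging the lever to its stop once more and letting it come back.

Things in the scene. Friction and masses are not known exactly. Their poses are not given: they have to be found in the camera images.
- filter_unit: Fixed white and grey counter-top water filter, about 190 x 430 mm, turned up to 0.12 rad. Origin: on the worktop under the centre of its cartridge chamber; z up, x away from the robot, y to the left. Left of the chamber (y = 87 to 273 mm) is the grey pump block, 106 mm high, over which the cover slides; the lever stands beyond it with its pivot at x = -30, y = 298 mm.
- chamber_floor (a point): Centre of the chamber floor, 8 mm above the worktop, axes as filter_unit. The chamber is open-topped, inside 162 x 162 mm, rim 107 mm above the worktop; up to four cartridges stand in it in a 2 x 2 pattern at about x = +-36, y = +-36 mm.
- cover (a joint): Sliding grey cover of the chamber, 176 x 174 x 7 mm, top face 116 mm above the worktop: 0 m shut, slides along filter_unit +y to 0.18 m fully open, leaving the chamber free. Its only handle is the latch knob on it. Needs about 2 N; stays where it is left. When latched it has about 3 mm of play.
- latch (a joint): Quarter-turn cam latch knob on the cover: 0 rad latched, 1.571 rad released, growing anticlockwise from above, a stop at each end; needs 0.05 N m, stays where left. The steel tongue under it points to filter_unit -x when latched, caught behind a keeper post on the front rim (post top 126 mm high), and to -y when released. Turns back only with the cover shut to within 3 mm.
- latch_grip (a point): On the vertical axis of the latch knob, 24 mm above the cover. The knob is a black upright bar 44 mm long, 13 mm thick, 30 mm high (z 122 to 152 mm above the worktop). The point's x axis runs along the bar and turns with it (along filter_unit x when latched). With the cover shut it stands at filter_unit x = -52, y = -45 mm; it travels with the cover.
- flush_lever (a joint): Sprung lever at the left end: 0 rad at rest (leaning 0.45 rad towards the robot), 0.9 rad at its stop (leaning 0.45 rad away). Pivot across filter_unit y, 70 mm above the worktop. Push the ball along filter_unit +x with about 1 N at first and 6 N at the stop; it springs back by itself when let go.
- lever_ball (a point): Centre of the lever's red ball, 30 mm in diameter, 90 mm from the pivot; at rest 151 mm above the worktop. It travels 78 mm in filter_unit x.
- spent_1: Spent filter cartridge with orange top and brown band, 0.12 kg; may be absent. White square body 50 x 50 x 60 mm, on it a round orange neck of 28 mm diameter and 32 mm height to grip. Origin: centre of its underside, z along it to the neck.
- spent_2: Spent filter cartridge with orange top and brown band, 0.12 kg; may be absent. White square body 50 x 50 x 60 mm, on it a round orange neck of 28 mm diameter and 32 mm height to grip. Origin: centre of its underside, z along it to the neck.
- spent_3: Spent filter cartridge with orange top and brown band, 0.12 kg; may be absent. White square body 50 x 50 x 60 mm, on it a round orange neck of 28 mm diameter and 32 mm height to grip. Origin: centre of its underside, z along it to the neck.
- good_1: Good filter cartridge with blue top and band, same shape and origin as the spent ones; stays in the chamber.
- crate: Loose open green crate, 220 x 130 mm, 65 mm high, walls and floor 6 mm thick, 0.6 kg. Origin: centre of its underside, x along its long side.
- kitchen_timer: Bystander: red and cream wind-up timer, 63 mm across, 44 mm high; origin at the centre of its underside.
- cup: Bystander: small white cup, 62 x 92 x 51 mm; origin in its underside.
- biscuit_packet: Bystander: green flat packet, 57 x 150 x 12 mm; origin in its underside.
- food_tin: Bystander: tin, 57 mm across, 72 mm high; origin at the centre of its underside.
- drink_can: Bystander: tall can, 53 mm across, 134 mm high; origin at the centre of its underside.
- sauce_bottle: Bystander: bottle with green cap, 56 mm across, 214 mm high; origin at the centre of its underside.
- teaspoon: Bystander: steel teaspoon, 130 x 27 x 11 mm; origin in its underside.

How it is judged:
On the way, in this order (a step that is already met when the one before it is completed fails the run):
1. the red-ball lever is swung to its stop (value of joint flush_lever above 0.84 rad), for 0.05 s.
2. the lever has come all the way back (value of joint flush_lever below 0.06 rad), for 0.2 s.
3. the latch knob is turned a quarter turn (value of joint latch above 1.35 rad), for 0.1 s.
4. the cover is slid fully open (value of joint cover above 0.165 m), for 0.2 s.
5. every spent cartridge is in the crate and let go (x of spent_1 in the frame of crate between -0.106 and 0.106 m and y of spent_1 in the frame of crate between -0.061 and 0.061 m and z of spent_1 in the frame of crate between 0 and 0.08 m and x of spent_2 in the frame of crate between -0.106 and 0.106 m and y of spent_2 in the frame of crate between -0.061 and 0.061 m and z of spent_2 in the frame of crate between 0 and 0.08 m and x of spent_3 in the frame of crate between -0.106 and 0.106 m and y of spent_3 in the frame of crate between -0.061 and 0.061 m and z of spent_3 in the frame of crate between 0 and 0.08 m and contact force between each of spent_1, spent_2, spent_3 and the fingers below 0.05 N and linear speed of each of spent_1, spent_2, spent_3 below 0.03 m/s), for 0.3 s.
6. the cover is shut and latched again (value of joint cover below 0.005 m and value of joint latch below 0.15 rad), for 0.2 s.
7. the lever is swung to its stop once more (value of joint flush_lever above 0.84 rad), for 0.05 s.
At the end, for the whole second after the job is handed in: Every spent cartridge lies or stands inside the upright crate, at rest; the good one stands (within 0.15 rad) in the chamber; the cover is shut within 5 mm, the latch within 0.15 rad of latched, the lever home within 0.06 rad (all of step 5 and all of step 6 and x of good_1 in the frame of filter_unit between -0.081 and 0.081 m and y of good_1 in the frame of filter_unit between -0.081 and 0.081 m and z of good_1 in the frame of filter_unit between 0 and 0.02 m and angle between good_1's own z axis and vertical below 0.15 rad and angle between crate's own z axis and vertical below 0.1 rad and value of joint flush_lever below 0.06 rad); the robot touches nothing.
It fails at once if a bystander is shoved more than 8 cm away or a standing one tipped over (distance of any of kitchen_timer, cup, biscuit_packet, food_tin, drink_can, sauce_bottle, teaspoon from where it was at the start of the episode above 0.08 m or angle between any of kitchen_timer, cup, food_tin, drink_can, sauce_bottle's own z axis and vertical above 0.8 rad).
Of spent_1, spent_2, spent_3 only 2 to 3 are there at a start; the rules pass over those that are not, and their reading is None.
At some moment in a run one of crate may be knocked a few centimetres aside while the robot is not near it.
Once in a run the grip may slacken for a moment while it holds something.
It also fails if it takes over 192 s, if anything falls off the work surface, if the arm or the gripper's body presses on something with over 40 N, if the wrist force passes 120 N, or if a joint passes its speed limit or range.

## Robot

A 7-joint arm with a two-finger parallel gripper is mounted at the origin on a cart in front of the work surface, level with it; the furniture and walls round the work are solid. World frame = base frame: x ahead of the robot, y to its left, z up, the work surface at z = 0. Lengths are in m, angles in rad, forces in N, time in s.
With the tool pointing down it reaches from about 0.35 to 0.775 m from the base axis. Payload 3.1 kg.
Tool frame: the origin (TCP) lies on the centre line of the jaws, within the pads' length; the fingertips stand 25 mm ahead of it and the grasp point (between the pads) lies 6 mm ahead of it (arm.tips_ahead is the distance from the TCP to the fingertips, in m); z points along the fingers, x is the direction in which the jaws open and shut, and the axes are right-handed (so a half turn about z gives the same grasp; the last joint's range is limited). The gripper opens to 85 mm and grips with 20 to 120 N. Pads are 22 mm wide; open, the fingers measure 114 mm over their backs; the gripper's body (76 mm by 85 mm) begins 54 mm behind the grasp point. The pads swing forward as they close: fully open they stand 13 mm farther back than shut.
Start: joints at [1.133, 0.311, 0.014, 1.512, -0.004, 1.319, -0.027], TCP at [0.212, -0.507, 0.256] pointing down, gripper open.
Joint ranges: [-2.7, 2.7], [-0.3, 1.91], [-1.27, 1.3], [0.12, 2.57], [-1.44, 4.58], [0.2, 2.03], [-3.05, 3.05]. Speed limits (rad/s): [2.79, 2.79, 3.14, 3.14, 3.14, 3.14, 3.14].

## Interface

Orientations are given as a rotation vector (axis times angle).
In Python, from workcell import arm gives the robot as it stands.
- The arm moves only by the shell command python3 -m jog 'ROWS' [FORCE]. ROWS is JSON, a list that holds one entry, the list of rows, each a list of 7 numbers: the shift along the world's x, y, z in cm, then the turn, a rotation vector about the world's x, y, z in rad, then the opening, from -1 (shut) to 1 (fully open). In form: [[[x, y, z, wx, wy, wz, claw], ...]]. A call has 1 to 12 rows; each row is the pose to reach, as a shift and turn from the pose measured when the call began; what a row does not reach only later rows make up. A row lasts 1/8 s, in which the tool goes at most 62.5 mm and 10.7 degrees, less where a joint would pass 70% of its speed; a pose out of reach is approached as far as the arm can. A call with a gripper value outside its range is refused whole. The fingers move at their own pace and stop on an object; FORCE is the grip in N (left out, the last holds). Time passes only in rows, so rows that repeat a pose let the fingers close. It gives the time, the measured TCP pose, the force and the opening at its end, in the units of the state.
- arm.sense(): the state, without advancing time (a new reading comes with each control period).
- arm.snapshot(name): name is "scene" or "top" or "wrist"; returns a dict with "color" (384x512x3 uint8, blue, green, red), "z_map" (384x512 float32, m along the optical axis (not along the pixel's ray), 0 where there is no reading), "mtx" (3x3 intrinsics, pixels), "R" (3x3) and "t" (3): a world point X has camera coordinates R X + t. Camera axes: x right, y down, z forward; pixel columns grow to the right and rows downward; lengths in m; the calibration is good to about 2 mm. A picture is of the moment at which its call begins.
- arm.hand_in(): hands the job in, once; it reports no verdict.
Trained networks look in a picture, given as the dict that the camera call returned (one of the last four; its "shot" number tells which), for a name from the list of things; names that differ only in an ending like _2 or _b are one class to them, and where a whole thing is asked for, a point or a joint stands for the part that bears it (a point fixed in the world has none). Each returns a list of dicts, best first, with "p" (0 to 1); they miss things now and then, are a little off and sometimes report something else, mostly with a low value. They report only what shows in the picture. A call takes as long as a camera call.
- arm.boxes_of(picture, name): "bbox" ([left, top, right, bottom] in pixels, round what is visible of it).
- arm.place_of(picture, name): "centre" ([column, row] in pixels: a listed point, or the origin of a listed thing).
The state is a dict: "time_s": time; "q": joint angles; "dq": joint speeds; "tau": joint torques, N m; "position": TCP position; "ee_rot": TCP orientation; "wrist_force": force on the tool from outside, world axes, zero at the start; "ft_torque": the same for the moment, N m; "grip_width": finger opening in m.
Only numpy, scipy, OpenCV 4.12 (cv2) and the standard library are available. Lean on these libraries where they do the work, as an engineer would, in place of code of your own. Each camera call takes 0.05 s, during which the arm holds its last target.

## Working session

There is one attempt and no reset: what is moved stays moved. The work goes in short steps, Python scripts to look and compute and a shell command to move; the robot and the scene stay as the last step left them, time stands still between calls to the robot, and variables do not carry over. Pictures are saved under pics/ and viewed, and the job is handed in when it is done.

```bash
mkdir -p pics; ls
cat > h.py <<'E'
import numpy as np, cv2
from workcell import arm
def w(p,u,v,z=None):
    """pixel->world; by depth or on plane z"""
    K,R,t=p['mtx'],p['R'],np.array(p['t']).ravel()
    ray=np.linalg.inv(K)@[u,v,1.]
    if z is None:
        d=p['z_map'][int(round(v)),int(round(u))]; return R.T@(ray*d-t)
    c=-R.T@t; r=R.T@ray
    return c+r*(z-c[2])/r[2]
def cloud(p):
    K,R,t=p['mtx'],p['R'],np.array(p['t']).ravel()
    vv,uu=np.mgrid[0:384,0:512]; d=p['z_map']
    pts=np.stack([uu,vv,np.ones_like(uu)],-1)@np.linalg.inv(K).T*d[...,None]
    W=(pts-t)@R; W[d==0]=np.nan
    return W
def proj(p,X):
    c=p['R']@np.array(X)+np.array(p['t']).ravel(); q=p['mtx']@c; return q[:2]/q[2]
E
python3 - <<'E'
from h import *
s=arm.sense(); print({k:np.round(v,3) for k,v in s.items()}, arm.tips_ahead)
for n in ['scene','top','wrist']:
    p=arm.snapshot(n); cv2.imwrite(f'pics/{n}0.png',p['color']); np.save(f'{n}0.npy',p,allow_pickle=True)
    for k in ['filter_unit','latch_grip','lever_ball','crate','kitchen_timer','cup','biscuit_packet','food_tin','drink_can','sauce_bottle','teaspoon','chamber_floor']:
        r=arm.place_of(p,k)[:1]
        for x in r: print(n,k,np.round(x['centre'],1),round(x['p'],2),np.round(w(p,*x['centre']),3) if 0<=x['centre'][0]<511 and 0<=x['centre'][1]<383 else '')
E
```

```text
pics
{'time_s': np.float64(0.0), 'q': array([ 1.133,  0.312,  0.014,  1.513, -0.004,  1.319, -0.027]), 'dq': array([ 0.001, -0.001,  0.002,  0.   , -0.   , -0.002, -0.   ]), 'tau': array([-0.0000e+00, -3.7991e+01,  1.4600e-01, -2.3059e+01,  1.2000e-02,
        1.4000e-02,  0.0000e+00]), 'position': array([ 0.212, -0.507,  0.255]), 'ee_rot': array([-2.614,  1.741,  0.003]), 'wrist_force': array([-0.096, -0.315,  0.615]), 'ft_torque': array([-0.023, -0.023, -0.057]), 'grip_width': np.float64(0.085)} 0.025
scene filter_unit [257.9 244.2] 0.7 [0.424 0.075 0.119]
scene latch_grip [281.7 211.8] 0.61 [ 0.44  -0.042  0.149]
scene lever_ball [207.  288.5] 0.55 [0.386 0.293 0.171]
scene crate [328.4 202.1] 0.85 [ 0.443 -0.293  0.008]
scene kitchen_timer [229. 321.] 0.83 [0.343 0.267 0.042]
scene cup [273.3 182.2] 0.82 [ 0.63  -0.221  0.027]
scene biscuit_packet [305.3 161.1] 0.91 [ 0.636 -0.405  0.008]
scene food_tin [177.9 230.7] 0.97 [0.695 0.15  0.023]
scene drink_can [153.2 254.1] 0.73 [0.681 0.257 0.015]
scene sauce_bottle [202.5 196.8] 0.63 [ 0.757 -0.007  0.019]
scene teaspoon [151.8 252.4] 0.49 [0.68  0.261 0.027]
scene chamber_floor [325.3 200.9] 0.36 [ 0.451 -0.285  0.014]
top filter_unit [230.1 221.5] 0.91 [ 0.475 -0.01   0.117]
top latch_grip [242.7 233.3] 0.63 [ 0.441 -0.048  0.15 ]
top lever_ball [120.3 248.7] 0.56 [0.392 0.28  0.165]
top crate [325.6 233.4] 0.58 [ 0.451 -0.303  0.005]
top kitchen_timer [145.1 255.9] 0.67 [0.37  0.247 0.045]
top cup [305.5 170.1] 0.7 [ 0.651 -0.239  0.01 ]
top biscuit_packet [357.2 180.7] 0.58 [ 0.619 -0.402  0.012]
top food_tin [190.2 148.3] 0.72 [0.699 0.122 0.068]
top drink_can [156.6 152.2] 0.75 [0.692 0.233 0.041]
top sauce_bottle [233.3 130.8] 0.51 [ 0.757 -0.008  0.07 ]
top teaspoon [261.9 156.7] 0.71 [ 0.695 -0.099 -0.001]
```

Run:
```python
import cv2
a=cv2.imread('pics/scene0.png');b=cv2.imread('pics/top0.png')
cv2.imwrite('pics/s0b.png',cv2.resize(a[90:384,60:452],None,fx=2,fy=2,interpolation=cv2.INTER_CUBIC))
cv2.imwrite('pics/t0b.png',cv2.resize(b[90:384,60:452],None,fx=2,fy=2,interpolation=cv2.INTER_CUBIC))
```

```text
(no output)
```

View pics/s0b.png

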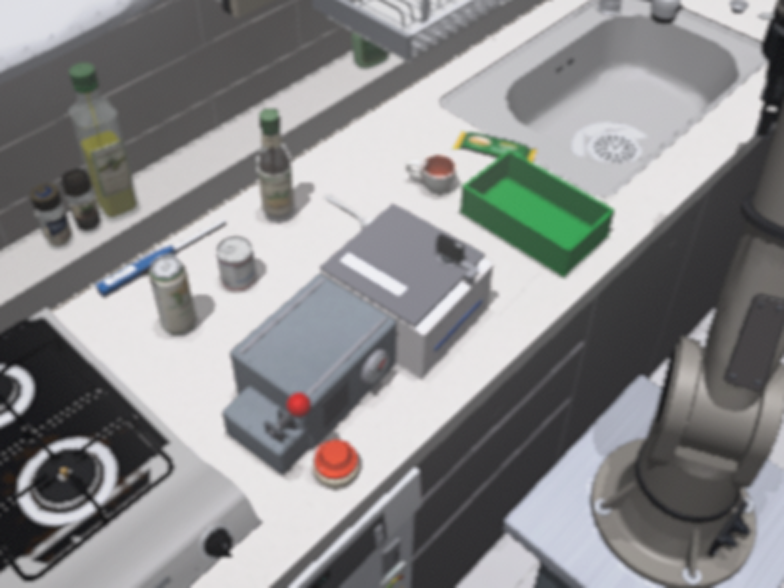

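View pics/t0b.png

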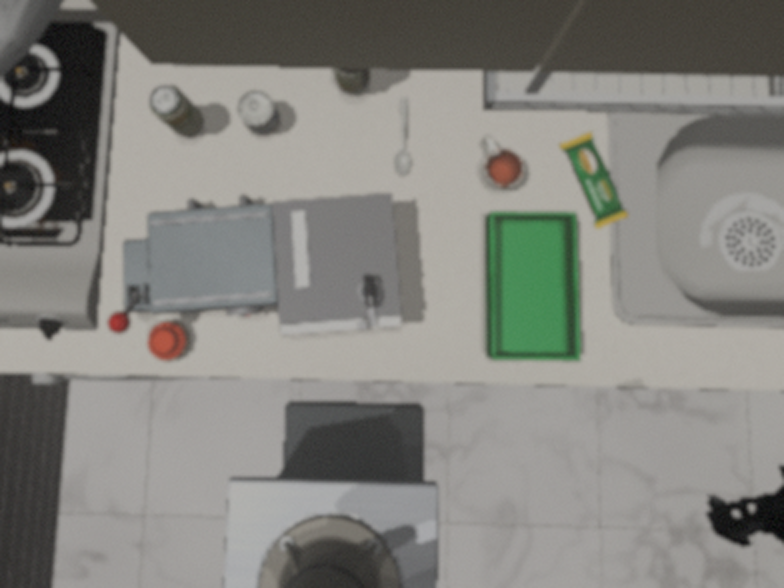

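Run:
```python
from h import *
for n in ['top','scene']:
    p=np.load(f'{n}0.npy',allow_pickle=True).item(); W=cloud(p); c=p['color'].astype(int)
    m=(abs(W[...,2]-.116)<.005)&(W[...,0]<.62)&(W[...,1]>-.13)&(W[...,1]<.11)&(W[...,0]>.3)
    m=cv2.morphologyEx(m.astype(np.uint8),cv2.MORPH_OPEN,np.ones((3,3)))>0
    r=cv2.minAreaRect(W[m][:,:2].astype(np.float32)*1000); print(n,'cover',r,m.sum(), np.median(W[m][:,2]))
    m=(abs(W[...,2]-.106)<.012)&(W[...,0]<.62)&(W[...,1]>-.13)&(W[...,1]<.4)&(W[...,0]>.3)
    m=cv2.morphologyEx(m.astype(np.uint8),cv2.MORPH_OPEN,np.ones((3,3)))>0
    r=cv2.minAreaRect(W[m][:,:2].astype(np.float32)*1000); print(n,'all',r,m.sum())
    red=(c[...,2]>c[...,1]+70)&(c[...,2]>c[...,0]+70)
    nl,lab,st,ce=cv2.connectedComponentsWithStats(red.astype(np.uint8))
    for i in range(1,nl):
        if st[i,4]>20:
            q=W[lab==i]; print('red',ce[i],st[i],np.nanmedian(q,0),np.nanmax(q[:,2]), 'onplane.151',w(p,*ce[i],.151))
    bl=(c.max(-1)<60)&(abs(W[...,2]-.148)<.012)&(W[...,0]<.6)&(W[...,0]>.33)&(abs(W[...,1])<.1)
    q=W[bl]; print('knob',q.mean(0),bl.sum())
    q=W[(W[...,2]>.135)&(W[...,0]<.6)&(W[...,0]>.36)&(abs(W[...,1])<.12)]
    if len(q): print(np.nanmean(q,0),len(q),cv2.minAreaRect(q[:,:2].astype(np.float32)*1000))
    g=(c[...,1]>c[...,2]+40)&(c[...,1]>c[...,0]+30)&(W[...,1]<-.15)&(W[...,0]<.6)
    q=W[g&(W[...,2]>.055)];print('crate',cv2.minAreaRect(q[:,:2].astype(np.float32)*1000))
```

```text
top cover ((484.70806884765625, -1.4580535888671875), (175.88429260253906, 173.8834228515625), 5.5665130615234375) 3537 0.1152417797510655
top all ((466.6936340332031, 104.30491638183594), (192.50091552734375, 388.11236572265625), 5.540040969848633) 6656
red [118.         250.84615385] [115 248   7   7  39] [0.38627431 0.28561257 0.16373397] 0.16841338925131819 onplane.151 [0.38624221 0.29058407 0.151     ]
red [140.64285714 260.50892857] [135 255  12  13 112] [0.35653661 0.26063803 0.04281954] 0.04832378973887099 onplane.151 [0.36184952 0.22707906 0.151     ]
knob [ 0.43959846 -0.05656648  0.14970653] 1
[ 0.43798315 -0.05152109  0.15034072] 74 ((438.1775207519531, -51.37868118286133), (41.606956481933594, 12.699019432067871), 6.859134197235107)
crate ((452.0728759765625, -293.93798828125), (212.87355041503906, 129.24949645996094), 0.5544679760932922)
scene cover ((483.5915832519531, 0.6670455932617188), (179.58090209960938, 176.0539093017578), 5.229979038238525) 2400 0.11627417302849569
scene all ((466.78033447265625, 92.70492553710938), (195.07508850097656, 360.2210388183594), 5.868073463439941) 4512
red [396.52830189  66.39622642] [392  63  10   7  53] [ 0.74813249 -1.20805334  0.03753936] 0.053199709887285805 onplane.151 [ 0.65562545 -1.0117415   0.151     ]
red [208.47126437 291.44827586] [204 287  10  10  87] [0.38189107 0.29295148 0.16303178] 0.17180471366536176 onplane.151 [0.38850967 0.28812693 0.151     ]
red [227.51410658 319.17554859] [218 310  21  19 319] [0.35106493 0.26454265 0.0367944 ] 0.04940903862541781 onplane.151 [0.29947038 0.30888102 0.151     ]
knob [ 0.42032803 -0.04676244  0.14113306] 5
[ 0.43439875 -0.04703646  0.1472455 ] 103 ((436.0874328613281, -49.10334777832031), (43.67435836791992, 16.767749786376953), 5.909821033477783)
crate ((452.3377990722656, -292.64178466796875), (219.45913696289062, 137.14697265625), 0.84346604347229)
```

```bash
python3 -m jog '[[[3.8,4.1,0.5,0,0,0.16,-1],[7.5,8.3,1,0,0,0.32,-1],[11.3,12.4,1.5,0,0,0.48,-1],[15,16.6,2,0,0,0.64,-1],[18.8,20.7,2,0,0,0.8,-1],[20.3,26.7,2,0,0,0.96,-1],[21.8,32.7,2,0,0,1.12,-1],[23,38.7,2,0,0,1.272,-1],[23.8,44.7,2,0,0,1.272,-1],[23.8,50.7,2,0,0,1.272,-1]]]'
```

```text
time_s: 3.2
position: [0.4504, 0.0015, 0.2766]
ee_rot: [-3.138, -0.152, -0.002]
wrist_force: [0.6, -0.4, 0.2]
grip_width: 0.0003
```

```bash
python3 -m jog '[[[-1.5,6,0,0,0,0,-1],[-3.5,12,0,0,0,0,-1],[-6,17.5,0,0,0,0,-1],[-9,23,0,0,0,0,-1],[-11.5,28.2,0,0,0,0,-1],[-11.5,28.2,-4,0,0,0,-1],[-11.5,28.2,-8,0,0,0,-1],[-11.5,28.2,-11.3,0,0,0,-1],[-11.5,28.2,-11.3,0,0,0,-1]]]'
python3 - <<'E'
from h import *
for n in ['wrist','scene']:
    p=arm.snapshot(n); cv2.imwrite(f'pics/{n}1.png',p['color'])
E
```

```text
time_s: 4.32
position: [0.3339, 0.282, 0.1617]
ee_rot: [3.135, 0.153, -0.006]
wrist_force: [-0.1, 0.6, 0.4]
grip_width: -0.0003
```

View pics/wrist1.png

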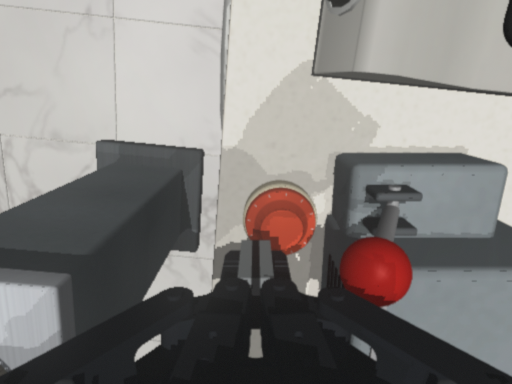

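View pics/scene1.png

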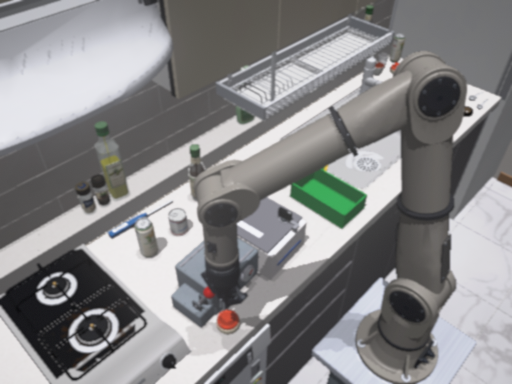

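Run:
```python
from h import *
p=arm.snapshot('wrist'); W=cloud(p); c=p['color'].astype(int)
m=(c[...,2]>c[...,1]+90)&(W[...,2]>.12)
m[:, :320]=0
q=W[m]; print(m.sum(),q.min(0),q.max(0))
# sphere fit
A=np.c_[2*q,np.ones(len(q))];s=np.linalg.lstsq(A,(q**2).sum(1),rcond=None)[0];print(s[:3],np.sqrt(s[3]+(s[:3]**2).sum()))
```

```text
2278 [0.37198642 0.28305524 0.15357993] [0.39599685 0.30342803 0.16729768]
[0.38481548 0.2896035  0.1526512 ] 0.013318923654012417
```

```bash
python3 -m jog '[[[1,0.4,0,0,0,0,-1],[2.5,0.55,0,0,0,0,-1],[4,0.7,0,0,0,0,-1],[5.5,0.85,0,0,0,0,-1],[7,1.0,0,0,0,0,-1],[8.5,1.15,0,0,0,0,-1],[9.5,1.25,0,0,0,0,-1],[9.5,1.25,0,0,0,0,-1]]]'
python3 - <<'E'
from h import *
for n in ['wrist']:
    p=arm.snapshot(n); cv2.imwrite(f'pics/{n}2.png',p['color'])
    W=cloud(p); c=p['color'].astype(int)
    m=(c[...,2]>c[...,1]+90)&(W[...,2]>.12)
    q=W[m]; print(m.sum(),q.min(0),q.max(0))
    A=np.c_[2*q,np.ones(len(q))];s=np.linalg.lstsq(A,(q**2).sum(1),rcond=None)[0];print(s[:3],np.sqrt(s[3]+(s[:3]**2).sum()))
E
```

```text
time_s: 5.48
position: [0.4306, 0.297, 0.1635]
ee_rot: [-3.136, -0.152, 0.001]
wrist_force: [-6.4, 0.5, -1.0]
grip_width: -0.0003
432 [0.44793414 0.29970504 0.15986402] [0.46615224 0.3093474  0.16543941]
[0.4577027  0.29884082 0.15946997] 0.00938808891452559
```

View pics/wrist2.png

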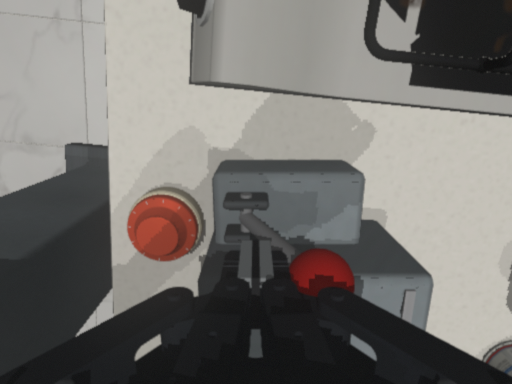

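```bash
python3 -m jog '[[[0.5,0.05,0,0,0,0,-1],[1,0.1,0,0,0,0,-1],[1,0.1,0,0,0,0,-1]]]'
```

```text
time_s: 5.9
position: [0.4359, 0.2977, 0.1621]
ee_rot: [3.136, 0.155, -0.017]
wrist_force: [-12.0, -0.9, 3.5]
grip_width: 0.0
```

```bash
python3 -m jog '[[[-2,-0.2,0,0,0,0,-1],[-4,-0.4,0,0,0,0,-1],[-6,-0.6,0,0,0,0,-1],[-8,-0.8,0,0,0,0,-1],[-10.5,-1.4,0,0,0,0,-1],[-10.5,-1.4,0,0,0,0,-1],[-10.5,-1.4,0,0,0,0,-1]]]'
python3 - <<'E'
from h import *
for n in ['wrist']:
    p=arm.snapshot(n); cv2.imwrite(f'pics/{n}3.png',p['color'])
    W=cloud(p); c=p['color'].astype(int)
    m=(c[...,2]>c[...,1]+90)&(W[...,2]>.12); m[:,:320]=0
    q=W[m]; print(m.sum(),q.min(0),q.max(0))
    A=np.c_[2*q,np.ones(len(q))];s=np.linalg.lstsq(A,(q**2).sum(1),rcond=None)[0];print(s[:3],np.sqrt(s[3]+(s[:3]**2).sum()))
E
```

```text
time_s: 6.78
position: [0.3332, 0.2836, 0.1624]
ee_rot: [3.137, 0.153, -0.013]
wrist_force: [0.7, -0.5, -0.2]
grip_width: -0.0001
2453 [0.37209222 0.28282023 0.15344423] [0.39623991 0.30341529 0.1672232 ]
[0.38472731 0.28951841 0.15248327] 0.013486248399244014
```

```bash
python3 -m jog '[[[0,0,5,0,0,0,-1],[0,0,10,0,0,-0.15,0],[2,-3,10,0,0,-0.3,1],[4,-8,10,0,0,-0.48,1],[6,-13,10,0,0,-0.66,1],[8,-18,10,0,0,-0.84,1],[9.5,-23,10,0,0,-1.02,1],[10.5,-28,10,0,0,-1.2,1],[10.5,-33.4,10,0,0,-1.38,1],[10.5,-33.4,10,0,0,-1.572,1],[10.5,-33.4,10,0,0,-1.572,1]]]'
python3 - <<'E'
from h import *
for n in ['wrist','top']:
    p=arm.snapshot(n); cv2.imwrite(f'pics/{n}4.png',p['color'])
    W=cloud(p)
    m=(abs(W[...,2]-.15)<.008)&(abs(W[...,0]-.438)<.04)&(abs(W[...,1]+.05)<.04)
    q=W[m]; print(m.sum(),np.mean(q,0),cv2.minAreaRect(q[:,:2].astype(np.float32)*1000))
print(arm.sense()['q'])
E
```

```text
time_s: 8.2
position: [0.4389, -0.0515, 0.2623]
ee_rot: [-2.32, 2.108, 0.01]
wrist_force: [0.2, 0.3, -0.5]
grip_width: 0.0857
1005 [ 0.43734799 -0.05062835  0.1509642 ] ((435.8279113769531, -50.61021423339844), (43.352027893066406, 12.643721580505371), 5.871415138244629)
0 [nan nan nan] ((0.0, 0.0), (0.0, 0.0), 0.0)
[ 0.45162393  0.10551549 -0.40224523  1.76012261  0.03354759  1.28547899
 -1.42900225]
  return _methods._mean(a, axis=axis, dtype=dtype,
  ret = um.true_divide(
```

View pics/wrist4.png

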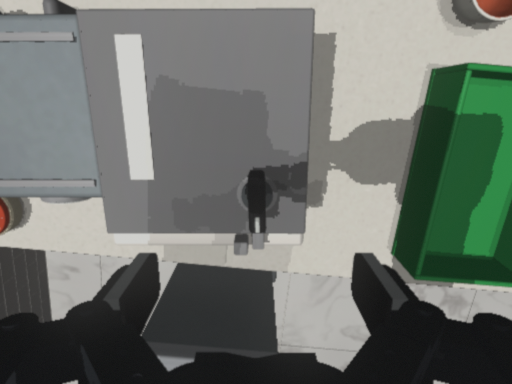

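```bash
python3 -m jog '[[[-0.2,0.1,-4,0,0,0,1],[-0.2,0.1,-8,0,0,0,1],[-0.2,0.1,-10.9,0,0,0,1],[-0.2,0.1,-10.9,0,0,0,1],[-0.2,0.1,-10.9,0,0,0,-1],[-0.2,0.1,-10.9,0,0,0,-1],[-0.2,0.1,-10.9,0,0,0,-1],[-0.2,0.1,-10.9,0,0,0,-1],[-0.2,0.1,-10.9,0,0,0,-1]]]' 40
```

```text
time_s: 9.43
position: [0.4371, -0.0494, 0.1541]
ee_rot: [-2.325, 2.103, 0.008]
wrist_force: [-1.1, -1.2, 4.9]
grip_width: 0.0119
```

```bash
python3 -m jog '[[[0,0,0,0,0,0.15,-1],[0,0,0,0,0,0.3,-1],[0,0,0,0,0,0.45,-1],[0,0,0,0,0,0.6,-1],[0,0,0,0,0,0.75,-1],[0,0,0,0,0,0.9,-1],[0,0,0,0,0,1.05,-1],[0,0,0,0,0,1.2,-1],[0,0,0,0,0,1.35,-1],[0,0,0,0,0,1.5,-1],[0,0,0,0,0,1.6,-1],[0,0,0,0,0,1.6,-1]]]'
python3 - <<'E'
from h import *
s=arm.sense();print(s['ft_torque'],s['position'],s['ee_rot'])
p=arm.snapshot('wrist'); cv2.imwrite(f'pics/w5.png',p['color'])
E
```

```text
time_s: 10.92
position: [0.4362, -0.049, 0.1542]
ee_rot: [-3.133, -0.196, 0.016]
wrist_force: [-3.2, 0.2, 4.9]
grip_width: 0.0122
[ 0.16992784  0.58056284 -0.71714309] [ 0.43624778 -0.04900823  0.15415676] [-3.13285313 -0.19631825  0.01577957]
```

View pics/w5.png

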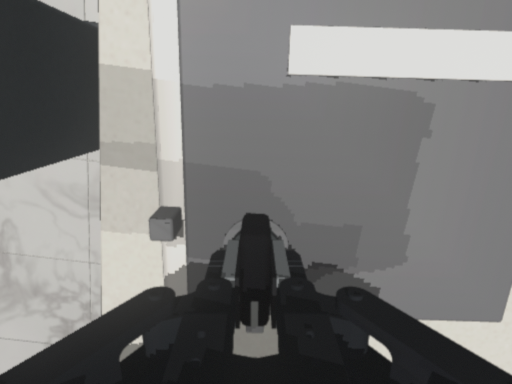

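```bash
python3 -m jog '[[[-0.1,1,0,0,0,-0.03,-1],[-0.3,3,0,0,0,-0.03,-1],[-0.58,6,0,0,0,-0.03,-1],[-0.87,9,0,0,0,-0.03,-1],[-1.16,12,0,0,0,-0.03,-1],[-1.45,15,0,0,0,-0.03,-1],[-1.65,17,0,0,0,-0.03,-1],[-1.77,18.2,0,0,0,-0.03,-1],[-1.77,18.2,0,0,0,-0.03,-1]]]'
python3 - <<'E'
from h import *
s=arm.sense();print(s['ft_torque'],s['position'],s['ee_rot'])
E
```

```text
time_s: 12.1
position: [0.4188, 0.1291, 0.1541]
ee_rot: [3.133, 0.148, -0.017]
wrist_force: [-2.2, -7.0, 7.1]
grip_width: 0.0123
[-1.44302975  0.3287499   0.05600917] [0.41883653 0.12908672 0.15411158] [ 3.13326142  0.14759894 -0.01718974]
```

```bash
python3 -m jog '[[[0,0,0,0,0,0,1],[0,0,0,0,0,0,1],[0,0,0,0,0,0,1],[0,0,4,0,0,0,1],[0,0,9,0,0,0,1],[0,0,14,0,0,0,0.3],[0,-5,15,0,0,-0.17,0.3],[0,-10,15,0,0,-0.34,0.3],[0,-15,15,0,0,-0.51,0.3],[0,-20,15,0,0,-0.68,0.3],[0,-20,15,0,0,-0.785,0.3],[0,-20,15,0,0,-0.785,0.3]]]'
cat > look.py <<'E'
import sys
from h import *
tag=sys.argv[1]
s=arm.sense();print(s['time_s'],s['position'],s['grip_width'])
for n in ['wrist','top','scene']:
    p=arm.snapshot(n); cv2.imwrite(f'pics/{n}{tag}.png',p['color']); np.save(f'{n}.npy',p,allow_pickle=True)
    W=cloud(p); c=p['color'].astype(np.uint8); hsv=cv2.cvtColor(c,cv2.COLOR_BGR2HSV)
    for col,lo,hi in [('orange',(5,120,80),(22,255,255)),('blue',(95,110,50),(125,255,255))]:
        m=cv2.inRange(hsv,lo,hi)
        m[~((W[...,0]>.3)&(W[...,0]<.62)&(W[...,1]<.13)&(W[...,1]>-.4))]=0
        nl,lab,st,ce=cv2.connectedComponentsWithStats(m)
        for i in range(1,nl):
            if st[i,4]>15:
                q=W[lab==i]; q=q[q[:,2]>np.nanmax(q[:,2])-.006]
                print(n,col,st[i,4],ce[i].round(),np.nanmedian(q,0).round(4),'ext',((np.nanmax(q,0)+np.nanmin(q,0))/2).round(4))
E
python3 look.py 6
```

```text
time_s: 13.6
position: [0.4189, -0.0709, 0.304]
ee_rot: [-2.956, 1.063, 0.019]
wrist_force: [0.4, -0.4, 0.4]
grip_width: 0.0551
13.6 [ 0.41890337 -0.07092078  0.30397721] 0.055146073515521817
wrist orange 2289 [260.  21.] [0.5121 0.0405 0.1001] ext [0.5137 0.042  0.0994]
wrist orange 2375 [317.  75.] [ 0.5243 -0.0347  0.1   ] ext [ 0.5245 -0.0349  0.0997]
wrist orange 2066 [259. 126.] [ 0.4471 -0.0366  0.1   ] ext [ 0.4468 -0.037   0.0999]
wrist orange 125 [488. 186.] [ 0.6168 -0.274   0.0454] ext [ 0.6152 -0.2733  0.046 ]
wrist blue 2212 [217.  75.] [0.4462 0.0288 0.1002] ext [0.4462 0.0291 0.1   ]
top orange 99 [241. 202.] [ 0.4627 -0.0585  0.6555] ext [ 0.4652 -0.055   0.6546]
top orange 210 [214. 209.] [ 0.4497 -0.0306  0.6713] ext [ 0.4497 -0.0306  0.6713]
top blue 61 [213. 231.] [ 0.421  -0.0265  0.6729] ext [ 0.421  -0.0265  0.6729]
scene orange 204 [258. 216.] [ 0.525  -0.0328  0.101 ] ext [ 0.5255 -0.0322  0.1023]
scene orange 207 [277. 229.] [ 0.4467 -0.0344  0.1016] ext [ 0.4463 -0.0356  0.1024]
scene orange 192 [244. 230.] [0.5131 0.0462 0.103 ] ext [0.5139 0.0455 0.1035]
scene blue 182 [263. 241.] [0.447  0.0321 0.1035] ext [0.4454 0.0336 0.1062]
```

View pics/wrist6.png

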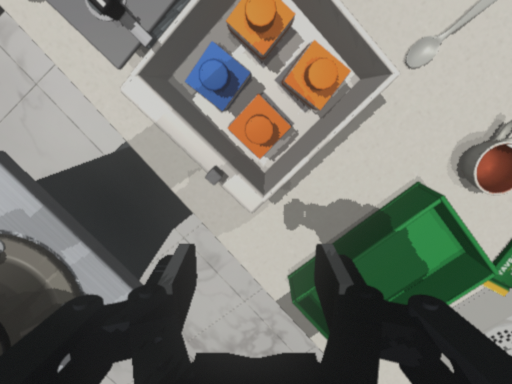

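View pics/scene6.png

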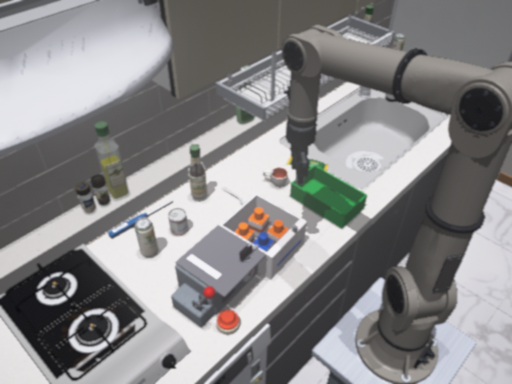

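```bash
python3 -m jog '[[[2.7,3.45,0,0,0,0,0.3],[2.7,3.45,-6,0,0,0,0.3],[2.7,3.45,-12,0,0,0,0.3],[2.7,3.45,-17,0,0,0,0.3],[2.7,3.45,-20.7,0,0,0,0.3],[2.7,3.45,-20.7,0,0,0,0.3],[2.7,3.45,-20.7,0,0,0,-1],[2.7,3.45,-20.7,0,0,0,-1],[2.7,3.45,-20.7,0,0,0,-1],[2.7,3.45,-20.7,0,0,0,-1]]]' 70
```

```text
time_s: 15.0
position: [0.448, -0.0353, 0.0991]
ee_rot: [-2.957, 1.058, 0.011]
wrist_force: [0.3, 0.1, 5.8]
grip_width: 0.0259
```

```bash
cat > crate.py <<'E'
from h import *
s=arm.sense();print(s['time_s'],s['position'],s['grip_width'])
for n in ['top','scene']:
    p=arm.snapshot(n); W=cloud(p); c=p['color'].astype(int)
    g=(c[...,1]>c[...,2]+25)&(c[...,1]>c[...,0]+20)&(W[...,1]<-.1)&(W[...,0]<.62)&(W[...,2]<.08)
    q=W[g&(W[...,2]>.055)]
    print(n,len(q),'crate',cv2.minAreaRect(q[:,:2].astype(np.float32)*1000))
    print([ (np.round(w(p,*x['centre'],.0),3),round(x['p'],2)) for x in arm.place_of(p,'crate')[:1]])
E
python3 -m jog '[[[0,0,5,0,0,0,-1],[0,0,10,0,0,0,-1],[0,0,14,0,0,0,-1],[-1.5,-5.5,14,0,0,-0.04,-1],[-3,-11,14,0,0,-0.09,-1],[-3,-11,14,0,0,-0.09,-1]]]'; python3 crate.py
```

```text
time_s: 15.75
position: [0.4156, -0.1512, 0.2389]
ee_rot: [2.899, -1.206, -0.012]
wrist_force: [0.6, 0.1, -1.7]
grip_width: 0.0258
15.75 [ 0.41560738 -0.15115534  0.23894716] 0.02581533820300826
top 226 crate ((453.5927429199219, -294.70281982421875), (215.8959503173828, 129.9901580810547), 1.4790675640106201)
[(array([ 0.458, -0.287,  0.   ]), 0.81)]
scene 306 crate ((452.1358337402344, -290.6752014160156), (221.73492431640625, 134.50689697265625), 0.11433865875005722)
[(array([ 0.448, -0.308,  0.   ]), 0.71)]
```

```bash
python3 -m jog '[[[-1,-5,0,0,0,0,-1],[-2,-10,0,0,0,0,-1],[-2.8,-14.2,0,0,0,0,-1],[-2.8,-14.2,-5,0,0,0,-1],[-2.8,-14.2,-10,0,0,0,-1],[-2.8,-14.2,-13,0,0,0,-1],[-2.8,-14.2,-13.9,0,0,0,-1],[-2.8,-14.2,-13.9,0,0,0,0.3],[-2.8,-14.2,-13.9,0,0,0,0.3],[-2.8,-14.2,-13.9,0,0,0,0.3],[-2.8,-14.2,-8,0,0,0,0.3],[-2.8,-14.2,0,0,0,0,0.3]]]'; python3 look.py 7
```

```text
time_s: 17.45
position: [0.3898, -0.2856, 0.2233]
ee_rot: [-2.906, 1.186, 0.013]
wrist_force: [2.2, -0.7, -0.3]
grip_width: 0.0554
17.45 [ 0.38978863 -0.2856053   0.22326422] 0.05535472031253777
wrist orange 2995 [256. 187.] [ 0.3885 -0.284   0.098 ] ext [ 0.3883 -0.2845  0.0974]
top orange 221 [241. 206.] [ 0.5272 -0.0361  0.1005] ext [ 0.5271 -0.0361  0.1018]
top orange 238 [215. 209.] [0.5169 0.0421 0.0999] ext [0.5169 0.0421 0.1005]
top orange 261 [324. 253.] [ 0.4025 -0.2506  0.3434] ext [ 0.4014 -0.2509  0.3421]
top blue 189 [218. 232.] [0.4478 0.0304 0.1005] ext [0.4492 0.0279 0.1016]
scene orange 204 [343. 197.] [ 0.391  -0.2834  0.0996] ext [ 0.3895 -0.2823  0.101 ]
scene orange 204 [258. 216.] [ 0.5261 -0.0319  0.1012] ext [ 0.5253 -0.0315  0.1027]
scene orange 190 [244. 230.] [0.5162 0.0451 0.1009] ext [0.5151 0.044  0.102 ]
scene blue 182 [263. 241.] [0.4477 0.0303 0.1012] ext [0.4469 0.0305 0.102 ]
```

View pics/wrist7.png

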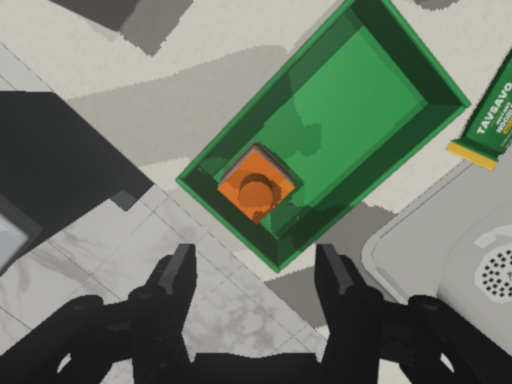

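View pics/scene7.png

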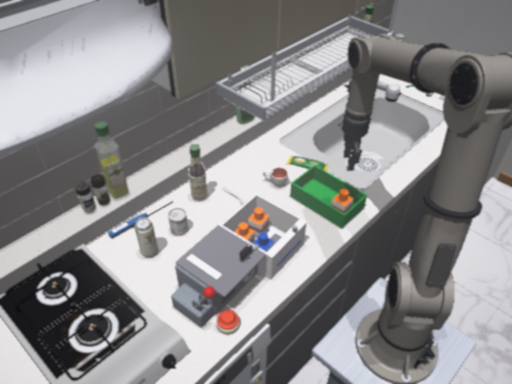

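```bash
python3 -m jog '[[[2.7,5,1,0,0,0.03,0.3],[5.4,10,1,0,0,0.05,0.3],[8.1,15,1,0,0,0.07,0.3],[10.8,20,1,0,0,0.09,0.3],[13.5,25.2,1,0,0,0.09,0.3],[13.5,25.2,-4,0,0,0.09,0.3],[13.5,25.2,-9,0,0,0.09,0.3],[13.5,25.2,-12.6,0,0,0.09,0.3],[13.5,25.2,-12.6,0,0,0.09,0.3],[13.5,25.2,-12.6,0,0,0.09,-1],[13.5,25.2,-12.6,0,0,0.09,-1],[13.5,25.2,-12.6,0,0,0.09,-1]]]' 70
```

```text
time_s: 19.1
position: [0.5293, -0.0354, 0.1024]
ee_rot: [-2.959, 1.055, -0.011]
wrist_force: [0.1, 0.3, 4.4]
grip_width: 0.0258
```

```bash
python3 -m jog '[[[0,0,0,0,0,0,-1],[0,0,5,0,0,0,-1],[0,0,10,0,0,0,-1],[0,0,14,0,0,0,-1],[-2,-5.5,14,0,0,-0.04,-1],[-4,-11,14,0,0,-0.09,-1],[-4,-11,14,0,0,-0.09,-1]]]'; python3 crate.py
```

```text
time_s: 19.98
position: [0.4866, -0.1528, 0.2419]
ee_rot: [2.896, -1.203, 0.01]
wrist_force: [-0.3, -0.8, -1.0]
grip_width: 0.0258
19.975 [ 0.486638   -0.15283154  0.24194193] 0.025755651667437058
top 82 crate ((444.17828369140625, -346.2476806640625), (68.93215942382812, 225.25048828125), 73.74129486083984)
[(array([ 0.453, -0.294,  0.   ]), 0.9)]
scene 290 crate ((452.52569580078125, -289.8778076171875), (134.00938415527344, 221.15768432617188), 89.7864761352539)
[(array([ 0.455, -0.31 ,  0.   ]), 0.58)]
```

```bash
python3 -m jog '[[[1,-5,0,0,0,0,-1],[2.3,-10,0,0,0,0,-1],[3.3,-13.7,0,0,0,0,-1],[3.3,-13.7,-5,0,0,0,-1],[3.3,-13.7,-10,0,0,0,-1],[3.3,-13.7,-13,0,0,0,-1],[3.3,-13.7,-13.9,0,0,0,-1],[3.3,-13.7,-13.9,0,0,0,0.3],[3.3,-13.7,-13.9,0,0,0,0.3],[3.3,-13.7,-13.9,0,0,0,0.3],[3.3,-13.7,-8,0,0,0,0.3],[3.3,-13.7,0,0,0,0,0.3]]]'; python3 look.py 8
```

```text
time_s: 21.68
position: [0.5223, -0.2806, 0.2265]
ee_rot: [-2.909, 1.183, -0.01]
wrist_force: [1.1, -0.6, 1.0]
grip_width: 0.0554
21.675 [ 0.52229045 -0.28056431  0.22647662] 0.055372773599832066
wrist orange 330 [307.  91.] [ 0.6174 -0.2722  0.0286] ext [ 0.6122 -0.2628  0.0286]
wrist orange 2904 [249. 187.] [ 0.5185 -0.2766  0.0979] ext [ 0.518  -0.2773  0.097 ]
wrist orange 548 [142. 273.] [ 0.501  -0.2432  0.2469] ext [ 0.5009 -0.2432  0.2469]
top orange 234 [215. 209.] [0.5168 0.0422 0.1   ] ext [0.5169 0.0421 0.1005]
top orange 159 [318. 209.] [ 0.4842 -0.2283  0.314 ] ext [ 0.4831 -0.2295  0.3155]
top orange 301 [324. 254.] [ 0.3898 -0.2844  0.0974] ext [ 0.391  -0.2836  0.0977]
top blue 192 [218. 232.] [0.4478 0.0281 0.1002] ext [0.4492 0.0281 0.1008]
scene orange 187 [310. 179.] [ 0.5195 -0.2748  0.1003] ext [ 0.5176 -0.2721  0.1017]
scene orange 207 [343. 197.] [ 0.3895 -0.2816  0.1009] ext [ 0.3885 -0.2821  0.1016]
scene orange 170 [244. 230.] [0.5133 0.0448 0.1016] ext [0.515  0.0442 0.1028]
scene blue 181 [263. 241.] [0.4465 0.0299 0.101 ] ext [0.4457 0.0326 0.1026]
```

View pics/wrist8.png

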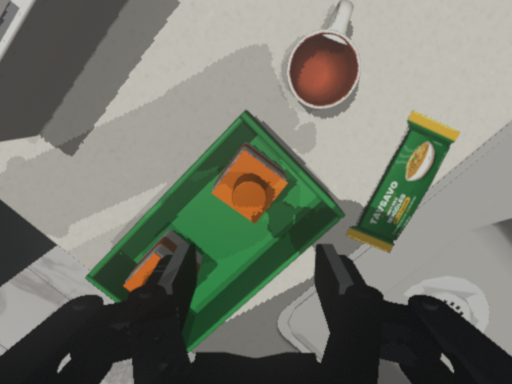

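```bash
python3 -m jog '[[[0,6,1,0,0,0.03,0.3],[-0.2,12,1,0,0,0.05,0.3],[-0.4,18,1,0,0,0.07,0.3],[-0.6,24,1,0,0,0.09,0.3],[-0.8,29,1,0,0,0.09,0.3],[-1,32.2,1,0,0,0.09,0.3],[-1,32.2,-4,0,0,0.09,0.3],[-1,32.2,-9,0,0,0.09,0.3],[-1,32.2,-12.6,0,0,0.09,0.3],[-1,32.2,-12.6,0,0,0.09,0.3],[-1,32.2,-12.6,0,0,0.09,-1],[-1,32.2,-12.6,0,0,0.09,-1]]]' 70
```

```text
time_s: 23.32
position: [0.5174, 0.0408, 0.107]
ee_rot: [-2.958, 1.051, -0.036]
wrist_force: [-0.2, -0.7, 0.3]
grip_width: 0.0257
```

```bash
python3 -m jog '[[[0,0,0,0,0,0,-1],[0,0,0,0,0,0,-1],[0,0,5,0,0,0,-1],[0,0,10,0,0,0,-1],[0,0,14,0,0,0,-1],[-1,-6,14,0,0,-0.03,-1],[-2,-12,14,0,0,-0.06,-1],[-3,-18,14,0,0,-0.09,-1],[-3,-18,14,0,0,-0.09,-1]]]'; python3 crate.py
```

```text
time_s: 24.45
position: [0.4854, -0.1471, 0.2466]
ee_rot: [2.899, -1.201, 0.036]
wrist_force: [0.4, -0.0, -1.3]
grip_width: 0.0256
24.45 [ 0.48536413 -0.14706728  0.24662116] 0.025617063991576036
top 105 crate ((448.2875061035156, -333.4289855957031), (81.76411437988281, 227.1541290283203), 78.34607696533203)
[(array([ 0.45 , -0.291,  0.   ]), 0.97)]
scene 290 crate ((453.3154296875, -290.15740966796875), (132.71937561035156, 225.60032653808594), 88.585693359375)
[(array([ 0.443, -0.302,  0.   ]), 0.92)]
```

```bash
python3 -m jog '[[[-1,-5,0,0,0,0,-1],[-2.2,-10,0,0,0,0,-1],[-3.1,-13.9,0,0,0,0,-1],[-3.1,-13.9,-5,0,0,0,-1],[-3.1,-13.9,-10,0,0,0,-1],[-3.1,-13.9,-13,0,0,0,-1],[-3.1,-13.9,-13.8,0,0,0,-1],[-3.1,-13.9,-13.8,0,0,0,0.2],[-3.1,-13.9,-13.8,0,0,0,0.2],[-3.1,-13.9,-13.8,0,0,0,0.2],[-3.1,-13.9,-8,0,0,0,0.2],[-3.1,-13.9,0,0,0,0,0.2]]]'; python3 look.py 9
```

```text
time_s: 26.15
position: [0.4563, -0.2761, 0.2311]
ee_rot: [-2.909, 1.179, -0.035]
wrist_force: [1.7, -1.0, -0.3]
grip_width: 0.0514
26.15 [ 0.45626477 -0.27613907  0.23111351] 0.05136370491219655
wrist orange 104 [361.  44.] [ 0.6023 -0.2509  0.0501] ext [ 0.6023 -0.2509  0.0501]
wrist orange 3172 [305. 138.] [ 0.5178 -0.2767  0.0979] ext [ 0.5177 -0.277   0.0971]
wrist orange 2874 [247. 185.] [ 0.4537 -0.2706  0.0979] ext [ 0.4533 -0.2713  0.0967]
wrist orange 2136 [209. 241.] [ 0.4402 -0.255   0.2105] ext [ 0.4396 -0.2533  0.2106]
top orange 276 [322. 210.] [ 0.4761 -0.2429  0.3626] ext [ 0.4761 -0.2429  0.3626]
top orange 216 [318. 230.] [ 0.4563 -0.2392  0.3483] ext [ 0.4563 -0.2392  0.3483]
top orange 277 [324. 254.] [ 0.4075 -0.2424  0.3184] ext [ 0.4086 -0.2416  0.3201]
top blue 194 [218. 232.] [0.4507 0.0279 0.1004] ext [0.4492 0.0281 0.1022]
scene orange 186 [310. 179.] [ 0.5183 -0.2741  0.0987] ext [ 0.5185 -0.2726  0.0995]
scene orange 200 [324. 189.] [ 0.456  -0.2696  0.0997] ext [ 0.4547 -0.2672  0.1016]
scene orange 212 [343. 197.] [ 0.3934 -0.2824  0.1008] ext [ 0.3901 -0.2796  0.1024]
scene blue 181 [263. 241.] [0.4471 0.0303 0.1017] ext [0.4449 0.032  0.1028]
```

View pics/wrist9.png

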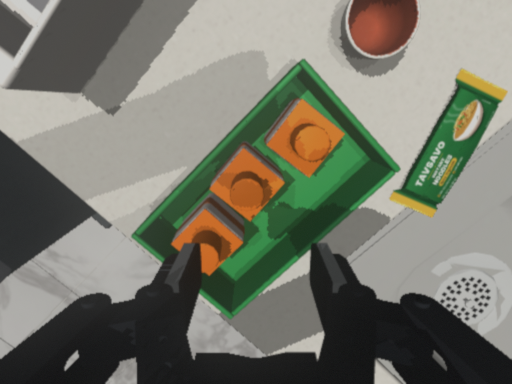

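View pics/scene9.png

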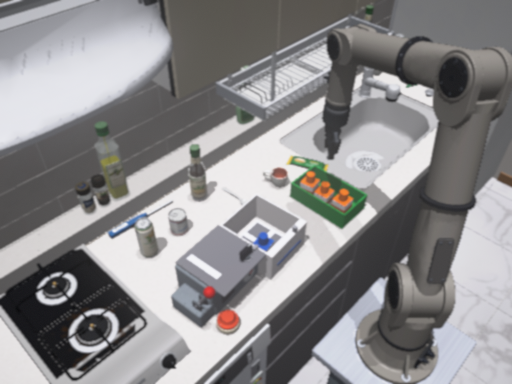

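```bash
python3 -m jog '[[[0,5,3,0,0,0.1,1],[-0.4,10,3,0,0,0.2,1],[-0.8,15,3,0,0,0.3,1],[-1.2,20,3,0,0,0.42,1],[-1.7,25,3,0,0,0.54,1],[-2.2,30,3,0,0,0.66,1],[-3,35.5,3,0,0,0.78,1],[-3.7,40.4,3,0,0,0.867,1],[-3.7,40.4,3,0,0,0.867,1],[-3.7,40.4,3,0,0,0.867,1]]]'
python3 - <<'E'
from h import *
p=arm.snapshot('wrist'); cv2.imwrite('pics/w10.png',p['color']); W=cloud(p)
m=(abs(W[...,2]-.15)<.008)&(abs(W[...,0]-.42)<.04)&(abs(W[...,1]-.128)<.05)
q=W[m]; print(m.sum(),np.mean(q,0),cv2.minAreaRect(q[:,:2].astype(np.float32)*1000))
s=arm.sense();print(s['position'],s['ee_rot'])
E
```

```text
time_s: 27.55
position: [0.4224, 0.1255, 0.2643]
ee_rot: [-3.124, -0.151, -0.046]
wrist_force: [-0.0, 0.0, 0.0]
grip_width: 0.0857
982 [0.41789374 0.13015753 0.15095519] ((417.868408203125, 128.17164611816406), (12.533561706542969, 44.48917770385742), 5.279423713684082)
[0.42270478 0.12482452 0.26437639] [-3.12417362 -0.14801107 -0.04657111]
```

View pics/w10.png

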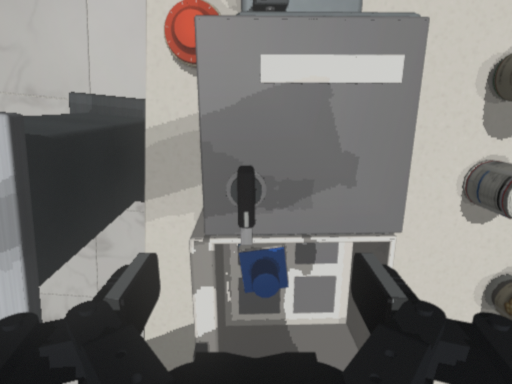

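```bash
python3 -m jog '[[[-0.5,0.3,-3,0,0.03,0,1],[-0.5,0.3,-7,0,0.03,0,1],[-0.5,0.3,-11,0,0.03,0,1],[-0.5,0.3,-11,0,0.03,0,1],[-0.5,0.3,-11,0,0.03,0,-1],[-0.5,0.3,-11,0,0.03,0,-1],[-0.5,0.3,-11,0,0.03,0,-1],[-0.5,0.3,-11,0,0.03,0,-1],[-0.5,0.3,-11,0,0.03,0,-1]]]' 40
```

```text
time_s: 28.72
position: [0.4185, 0.128, 0.1552]
ee_rot: [-3.123, -0.148, -0.003]
wrist_force: [0.0, -0.2, 4.4]
grip_width: 0.012
```

```bash
python3 -m jog '[[[0.1,-1,0,0,0,0,-1],[0.29,-3,0,0,0,0,-1],[0.58,-6,0,0,0,0,-1],[0.87,-9,0,0,0,0,-1],[1.16,-12,0,0,0,0,-1],[1.45,-15,0,0,0,0,-1],[1.63,-17,0,0,0,0,-1],[1.75,-18,0,0,0,0,-1],[1.77,-18.3,0,0,0,0,-1],[1.77,-18.3,0,0,0,0,-1]]]'
```

```text
time_s: 29.98
position: [0.4361, -0.0515, 0.1552]
ee_rot: [-3.118, -0.151, -0.003]
wrist_force: [0.6, 6.4, 1.9]
grip_width: 0.012
```

```bash
python3 -m jog '[[[0,-0.1,0,0,0,-0.15,-1],[0,-0.1,0,0,0,-0.3,-1],[0,-0.1,0,0,0,-0.45,-1],[0,-0.1,0,0,0,-0.6,-1],[0,-0.1,0,0,0,-0.75,-1],[0,-0.1,0,0,0,-0.9,-1],[0,-0.1,0,0,0,-1.05,-1],[0,-0.1,0,0,0,-1.2,-1],[0,-0.1,0,0,0,-1.35,-1],[0,-0.1,0,0,0,-1.5,-1],[0,-0.1,0,0,0,-1.62,-1],[0,-0.1,0,0,0,-1.62,-1]]]'
python3 - <<'E'
from h import *
s=arm.sense();print(s['ft_torque'],s['position'],s['ee_rot'])
E
```

```text
time_s: 31.48
position: [0.4365, -0.0516, 0.1553]
ee_rot: [-2.271, 2.152, -0.026]
wrist_force: [2.6, 1.5, -0.2]
grip_width: 0.012
[ 0.43815044 -0.41199506  0.88568385] [ 0.43649666 -0.05155594  0.15526804] [-2.27053206  2.15204301 -0.02561007]
```

```bash
python3 -m jog '[[[0,0,0,0,0,0.03,-1],[0,0,0,0,0,0.03,1],[0,0,0,0,0,0.03,1],[0,0,0,0,0,0.03,1],[0,0,4,0,0,0.03,1],[0,0,8,0,0,0.03,1],[0,0,11,0,0,0.03,1],[0,0,11,0,0,0.03,1]]]'
python3 - <<'E'
from h import *
p=arm.snapshot('wrist'); cv2.imwrite('pics/w11.png',p['color']); W=cloud(p)
m=(abs(W[...,2]-.15)<.008)&(abs(W[...,0]-.437)<.04)&(abs(W[...,1]+.05)<.05)
q=W[m]; print(m.sum(),np.mean(q,0),cv2.minAreaRect(q[:,:2].astype(np.float32)*1000))
s=arm.sense();print(s['position'],s['ee_rot'])
E
```

```text
time_s: 32.48
position: [0.4381, -0.0518, 0.2677]
ee_rot: [-2.3, 2.116, -0.033]
wrist_force: [1.1, 0.9, 0.3]
grip_width: 0.0853
948 [ 0.43692011 -0.05060539  0.15101278] ((435.8492431640625, -50.64192581176758), (43.252254486083984, 12.969669342041016), 6.434477806091309)
[ 0.4368453  -0.05174282  0.26589894] [-2.30131387  2.11758774 -0.0278341 ]
```

View pics/w11.png

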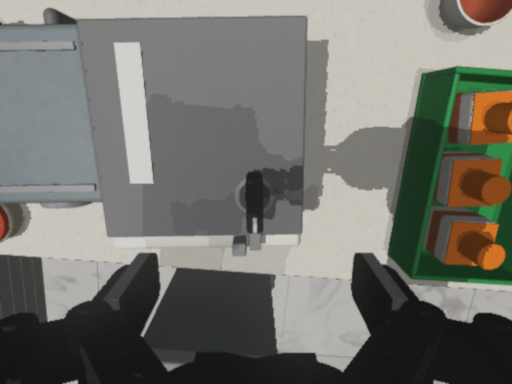

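```bash
python3 -m jog '[[[0,5.5,0,0,0,0.16,-1],[0,11,0,0,0,0.32,-1],[-1,16,0,0,0,0.48,-1],[-2.5,21,0,0,0,0.64,-1],[-4.5,25,0,0,0,0.8,-1],[-7,29,0,0,0,0.96,-1],[-10,33.5,0,0,0,1.12,-1],[-10.3,33.5,0,0,0,1.28,-1],[-10.3,33.5,0,0,0,1.44,-1],[-10.3,33.5,0,0,0,1.584,-1],[-10.3,33.5,-5,0,0,1.584,-1],[-10.3,33.5,-10.3,0,0,1.584,-1]]]'
python3 - <<'E'
from h import *
p=arm.snapshot('wrist'); cv2.imwrite('pics/w12.png',p['color'])
W=cloud(p); c=p['color'].astype(int)
m=(c[...,2]>c[...,1]+90)&(W[...,2]>.12); m[:,:320]=0
q=W[m]; A=np.c_[2*q,np.ones(len(q))];s=np.linalg.lstsq(A,(q**2).sum(1),rcond=None)[0];print(m.sum(),s[:3],np.sqrt(s[3]+(s[:3]**2).sum()))
s=arm.sense();print(s['position'],s['ee_rot'],s['wrist_force'])
E
```

```text
time_s: 34.02
position: [0.3338, 0.2825, 0.1609]
ee_rot: [-3.116, -0.149, -0.004]
wrist_force: [0.3, -0.2, -0.5]
grip_width: 0.0004
2586 [0.38472144 0.28939048 0.15245124] 0.013550488821392873
[0.32895482 0.27827435 0.15408766] [-3.12332542 -0.15011928  0.01730097] [-2.78775954 -2.37873901 -2.74077021]
```

View pics/w12.png

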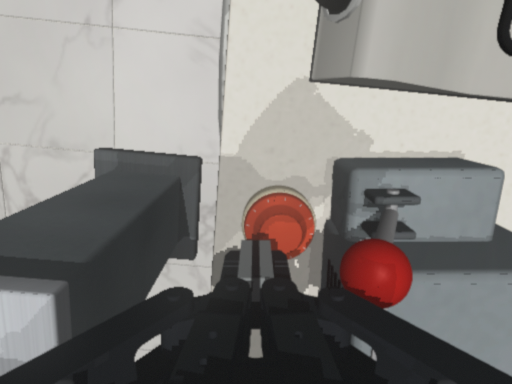

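```bash
python3 -m jog '[[[0.4,0.7,0.8,0,0,0,-1],[0.4,0.7,0.8,0,0,0,-1],[0.4,0.7,0.8,0,0,0,-1]]]'
```

```text
time_s: 34.45
position: [0.3341, 0.2865, 0.1639]
ee_rot: [-3.121, -0.15, 0.012]
wrist_force: [1.3, 0.3, 0.6]
grip_width: -0.0002
```

```bash
python3 -m jog '[[[1,0,0,0,0,0,-1],[2.5,0.15,0,0,0,0,-1],[4,0.3,0,0,0,0,-1],[5.5,0.45,0,0,0,0,-1],[7,0.6,0,0,0,0,-1],[8.5,0.75,0,0,0,0,-1],[9.6,0.85,0,0,0,0,-1],[10.3,0.95,0,0,0,0,-1],[10.7,1,0,0,0,0,-1],[10.7,1,0,0,0,0,-1]]]'
```

```text
time_s: 35.7
position: [0.436, 0.2956, 0.1612]
ee_rot: [-3.125, -0.153, 0.032]
wrist_force: [-10.5, -0.7, -0.9]
grip_width: 0.0001
```

```bash
python3 -m jog '[[[0.8,0.1,0,0,0,0,-1],[0.8,0.1,0,0,0,0,-1]]]'; python3 -m jog '[[[-2,-0.2,0,0,0,0,-1],[-4,-0.4,0,0,0,0,-1],[-6,-0.6,0,0,0,0,-1],[-8,-0.8,0,0,0,0,-1],[-10.3,-1.2,0,0,0,0,-1],[-10.3,-1.2,0,0,0,0,-1],[-10.3,-1.2,0,0,0,0,-1],[-10.3,-1.2,4,0,0,0,-1],[-10.3,-1.2,8,0,0,0,-1],[-10.3,-1.2,10,0,0,0,-1],[-10.3,-1.2,10,0,0,0,-1]]]'; python3 look.py 13
python3 - <<'E'
from h import *
p=arm.snapshot('wrist')
W=cloud(p); c=p['color'].astype(int)
m=(c[...,2]>c[...,1]+90)&(W[...,2]>.12)
q=W[m]; A=np.c_[2*q,np.ones(len(q))];s=np.linalg.lstsq(A,(q**2).sum(1),rcond=None)[0];print(m.sum(),s[:3],np.sqrt(s[3]+(s[:3]**2).sum()))
p=arm.snapshot('top');W=cloud(p)
m=(abs(W[...,2]-.116)<.005)&(W[...,0]<.62)&(W[...,1]>-.13)&(W[...,1]<.11)&(W[...,0]>.3)
m=cv2.morphologyEx(m.astype(np.uint8),cv2.MORPH_OPEN,np.ones((3,3)))>0
print(cv2.minAreaRect(W[m][:,:2].astype(np.float32)*1000))
q=W[(W[...,2]>.135)&(W[...,2]<.16)&(W[...,0]<.5)&(W[...,0]>.36)&(abs(W[...,1]+.05)<.06)]
print(len(q),cv2.minAreaRect(q[:,:2].astype(np.float32)*1000))
E
```

```text
time_s: 35.95
position: [0.4368, 0.2961, 0.1602]
ee_rot: [-3.13, -0.159, 0.056]
wrist_force: [-18.4, -4.0, 10.9]
grip_width: -0.0001
time_s: 37.33
position: [0.3362, 0.2849, 0.2618]
ee_rot: [-3.127, -0.156, 0.049]
wrist_force: [0.4, -0.1, 0.1]
grip_width: -0.0001
37.325 [0.3362343  0.28492201 0.26176536] -0.00010091227947284015
top orange 271 [322. 210.] [ 0.5195 -0.2745  0.0981] ext [ 0.521  -0.2771  0.099 ]
top orange 272 [320. 231.] [ 0.4575 -0.2708  0.0984] ext [ 0.4573 -0.2708  0.0998]
top orange 284 [324. 253.] [ 0.391  -0.2848  0.0975] ext [ 0.3911 -0.2835  0.098 ]
scene orange 195 [310. 179.] [ 0.5168 -0.2734  0.0996] ext [ 0.5186 -0.2738  0.1016]
scene orange 198 [324. 189.] [ 0.4545 -0.2663  0.1004] ext [ 0.4553 -0.2667  0.1024]
scene orange 210 [343. 197.] [ 0.3914 -0.2811  0.0997] ext [ 0.3892 -0.2829  0.1017]
787 [0.3850715  0.28941568 0.15302932] 0.013111068766734348
((484.7147216796875, -1.521392822265625), (175.73634338378906, 173.6578369140625), 5.641720294952393)
75 ((438.2409362792969, -51.087974548339844), (40.88713073730469, 11.06622314453125), 1.5220264196395874)
```

View pics/scene13.png

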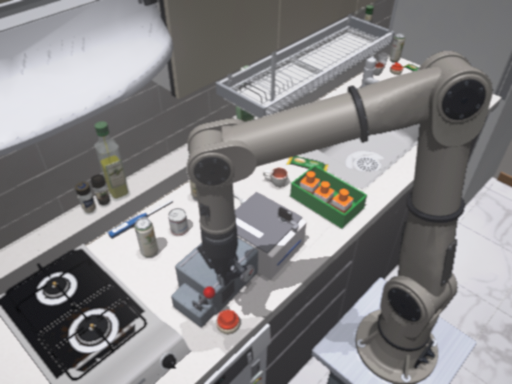

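View pics/top13.png

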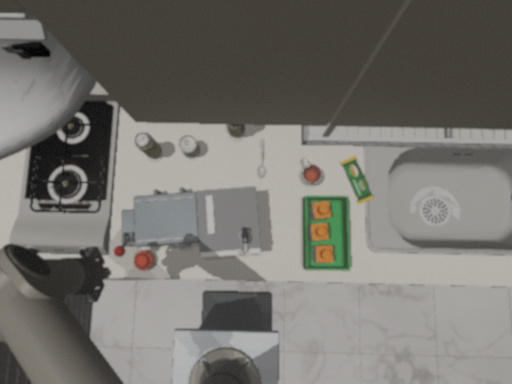

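```bash
python3 -c "
from workcell import arm
print(arm.hand_in())"
```

```text
the job is handed in; nothing more can be done
None
```

I did the whole sequence and handed the job in at about 37 s of the 192 s allowed. The hand-in gives no verdict, so the result below rests on my own checks.

**What I did:**
- Swung the lever to its stop and let it return.
- Turned the latch knob a quarter turn anticlockwise and slid the cover fully open.
- Put all three spent cartridges in the green crate, standing up. The blue one stayed in the chamber.
- Slid the cover shut, turned the knob back to latched, then swung the lever to its stop again and let it return.

**Last checks:**
- **Lever:** both swings ended firmly against the stop, at 12 N and 18 N with almost no further movement. The ball returned to within 1 mm of its starting place each time.
- **Cover:** its outline matches its shut position at the start to within 0.1 mm.
- **Knob:** the close wrist view put it within about 0.01 rad of where it started. One later reading from the coarse top camera differed by about 0.09 rad. That would still be inside the 0.15 rad limit, and I trusted the wrist view.
- **Cartridges:** all three necks are at the right height inside the crate. I last saw the blue cartridge standing in place before closing the cover, and it cannot be seen now.
- **Bystanders:** none looked moved in the final pictures. I did not measure their positions again.
- **Robot:** it was clear of everything, with no force on the wrist.

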